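Clamp a glass counting chamber on the imaging stage and hold it clamped

TASK

Pick the glass counting chamber off its rest, gripping it lightly, lay it lengthwise on the seat of the imaging stage under the raised hold-down foot, its far end close to the end stop, and let go of it. Then press the black sprung knob down 17 mm from rest, so that the middle of the green band on its stem is at the collar and the foot clamps the glass gently, never pushing on to the red band, and finish while still holding the knob there. Leave the blue blank plate and everything else on the bench alone.

Things in the scene. Friction and masses are not known exactly. Their poses are not given: they have to be found in the camera images.
- chamber_center (a point): centre (half-way up) of the loose glass counting chamber: a pale clear slab 76 x 35 x 7 mm, about 47 g, white ends, a silver square with a black grid in the middle; x along its length, z up, either way round is the same. It lies on one of two black rests; grip it across the 35 mm. Over 90 N between fingers and glass (both fingers added) breaks it: grip with about 20 to 30 N
- rest_a: the black slide rest under the chamber, fixed: a post 60 x 22 mm (x, y), its top 45 mm above the bench, on a base plate 80 x 60 x 8 mm, so the chamber's long sides are free for fingers; origin under its centre, on the bench. The blue plate's rest is alike
- seat (a point): centre of the top of the imaging stage's aluminium seat, a fixed post 74 mm long (x) by 22 mm wide (y), top 45 mm above the bench, on a grey base plate 8 mm thick, 85 mm wide; x points lengthwise to the end stop and the knob, z up. The chamber belongs centred here, its length along x; being wider than the post, its long sides stay free for the fingers
- stop_face (a point): middle of the upper edge of the dark end stop's near face: 41 mm along x from the seat's centre (3 mm beyond the end of a centred chamber) and 7 mm above the seat
- clamp_tip (a point): middle of the near end of the steel hold-down arm (14 mm wide, 8 mm thick), which goes down with the knob; at rest at x = 21 mm of the seat, its underside 33 mm and its top 41 mm above the seat. It reaches from here over the seat's far end, with the foot below it, so bring the chamber in low from the -x side of the seat
- foot_face (a point): centre of the underside of the black rubber foot, 12 mm round, at x = 30 mm of the seat, at rest 19 mm above the seat (12 mm above a seated chamber's top). It goes down with the knob and, on meeting the glass, yields on its own spring (0.8 N plus 0.8 N per mm): about 5 N on the glass at 17 mm of knob travel; over 10 N (about 23.5 mm) breaks it
- knob_top (a point): centre of the flat top of the round black press knob, 34 mm across, 16 mm tall, at x = 95 mm of the seat; at rest 152 mm above the bench. Push it straight down, for instance with the shut fingertips; it springs back if let go: 3 N to start, 0.2 N per mm more, plus the foot's force on the glass, in all about 11 N at 17 mm
- collar (a point): centre of the top of the fixed steel collar (22 mm round) that the knob's stem sinks into, 106 mm above the bench; below it two grey cheeks, 46 mm wide (y), at x = 72 to 118 mm of the seat. On the stem, from 14.5 to 19.5 mm above the collar at rest, is the green band (its middle at 17 mm); the red band begins at 23.5 mm
- press (a joint): travel of the knob downwards in m: 0 at rest (up), 0.017 wanted, 0.026 at the hard stop
- blank_center (a point): centre of the loose blue plastic blank plate, 76 x 26 x 5 mm, lying on the other black rest; not to be used or moved
- oil: amber bottle, 32 mm across, 75 mm tall, origin under its centre; bystander
- dish: clear round dish, 90 mm across, 16 mm tall, origin under its centre; bystander
- tally: steel hand counter, 48 mm across, 32 mm tall, origin under its centre; bystander
- forceps: steel forceps, 126 mm long, 6 mm high, origin under its middle; bystander
- marker: white and blue marker pen, 140 mm long, 13 mm thick, origin under its middle; bystander

How it is judged:
By the outcome, as a careful person would: the job done as asked, in the order asked, and still so for the second after the job is handed in, while the arm keeps its last pose, push and grip.
It also fails if it takes over 54 s, if anything falls off the work surface, if the arm or the gripper's body presses on something with over 40 N, if the wrist force passes 120 N, or if a joint passes its speed limit or range.

ROBOT

A 6-joint arm with a two-finger parallel gripper is mounted at the origin on the work surface. World frame = base frame: x ahead of the robot, y to its left, z up, the work surface at z = 0. Lengths are in m, angles in rad, forces in N, time in s.
With the tool pointing down it reaches from about 0.375 to 0.9 m from the base axis. Payload 3.1 kg.
Tool frame: the origin (TCP) lies between the finger pads; the fingertips stand 8 mm ahead of it and the grasp point (between the pads) lies 11 mm behind it (manip.tip_extent is the distance from the TCP to the fingertips, in m); z points along the fingers, x is the direction in which the jaws open and shut, and the axes are right-handed (so a half turn about z gives the same grasp; the last joint's range is limited). The gripper opens to 85 mm and grips with 20 to 120 N. Pads are 22 mm wide; open, the fingers measure 114 mm over their backs; the gripper's body (76 mm by 85 mm) begins 54 mm behind the grasp point. The pads swing forward as they close: fully open they stand 13 mm farther back than shut.
Start: joints at [1.127, 0.527, 1.433, -0, 1.181, -0.178], TCP at [0.164, 0.603, 0.239] pointing down, gripper open.
Joint ranges: [-3.08, 3.08], [-0.75, 2.2], [0.22, 2.44], [-1.43, 4.57], [0, 2.65], [-2.85, 2.85]. Speed limits (rad/s): [2.79, 2.79, 3.14, 3.14, 3.14, 3.14].

INTERFACE

Orientations are given as a unit quaternion [x, y, z, w].
In Python, from station import manip gives the robot as it stands.
- The arm moves only by the tool move_arm, never from a script. Its argument "deltas" is a list that holds one entry, the list of rows, each a list of 4 numbers: the shift along the tool's x, y, z in m, then the turn about the tool's z in degrees. A call has 1 to 20 rows; each row is the pose to reach, as a shift and turn from the pose measured when the call began, along the tool's axes at that moment; what a row does not reach only later rows make up. A row lasts 1/12 s, in which the tool goes at most 41.7 mm and 7.16 degrees, less where a joint would pass 70% of its speed; a pose out of reach is approached as far as the arm can. A call with a gripper value outside its range is refused whole. "gripper" is the opening, from 0 (shut) to 1 (fully open), set as the call begins (left out, the last holds). The fingers move at their own pace and stop on an object; "squeeze" is the grip in N (left out, the last holds). Time passes only in rows, so rows that repeat a pose let the fingers close. It gives the time, the measured TCP pose, the force and the opening at its end, in the units of the state.
- manip.sense(): the state, without advancing time (a new reading comes with each control period).
- manip.snapshot(name): name is "scene" or "top"; returns a dict with "img" (480x640x3 uint8, red, green, blue), "vertical_fov" (degrees; the focal length in pixels is half the picture's height over the tangent of half this angle, whatever the lens; pixels are square), "cx", "cy" (the principal point, pixels), "D" ([k1, k2, p1, p2, k3] as OpenCV has them; the pictures are not rectified), "origin" and "orientation" of the camera in the world. Camera axes: x right, y down, z forward; pixel columns grow to the right and rows downward; lengths in m; the calibration is good to about 2 mm. A picture is of the moment at which its call begins. There is no depth.
- manip.sign_off(): hands the job in, once; it reports no verdict.
The state is a dict: "t": time; "q": joint angles; "qd": joint speeds; "tau": joint torques, N m; "tcp_pos": TCP position; "tool_rot": TCP orientation; "force": force on the tool from outside, world axes, zero at the start; "ft_torque": the same for the moment, N m; "finger_gap": opening from 0.0 (shut) to 1.0 (fully open).
Only numpy, scipy, OpenCV 4.12 (cv2) and the standard library are available. Lean on these libraries where they do the work, as an engineer would, in place of code of your own. Each camera call takes 0.05 s, during which the arm holds its last target.

## Working session

There is one attempt and no reset: what is moved stays moved. The work goes in short steps, Python scripts to look and compute and a tool call to move; the robot and the scene stay as the last step left them, time stands still between calls to the robot, and variables do not carry over. Pictures are saved under pics/ and viewed, and the job is handed in when it is done.

Besides the shell and the picture viewer there is one more tool, called after ">>>" as a command line: name --argument value ..., lists and objects as JSON in quotes. move_arm: Moves the arm, as the interface text tells. Its arguments: {"type":"object","properties":{"deltas":{"type":"array"},"gripper":{"type":"number"},"squeeze":{"type":"number"}},"required":["deltas"]}

```bash
mkdir -p pics; ls; cat > h.py <<'E'
import numpy as np, cv2, json
from station import manip
from scipy.spatial.transform import Rotation as R
def snap(name,fn):
    s=manip.snapshot(name); cv2.imwrite('pics/'+fn+'.png',s['img'][:,:,::-1])
    np.savez('pics/'+fn+'.npz',**{k:np.array(v) for k,v in s.items()}); return s
def load(fn): return dict(np.load('pics/'+fn+'.npz'))
def cam(s):
    f=240/np.tan(np.radians(float(s['vertical_fov']))/2)
    K=np.array([[f,0,float(s['cx'])],[0,f,float(s['cy'])],[0,0,1]])
    o=np.array(s['orientation']); Rm=R.from_quat(o).as_matrix() if o.shape==(4,) else o
    return K,np.array(s['D'],float),Rm,np.array(s['origin'],float)
def ray(s,px):
    K,D,Rm,o=cam(s); u=cv2.undistortPointsIter(np.array([[px]],float),K,D,None,None,(3,100,1e-9))[0,0]
    return o,Rm@np.array([u[0],u[1],1])
def atz(s,px,z):
    o,d=ray(s,px); return o+d*(z-o[2])/d[2]
def proj(s,P):
    K,D,Rm,o=cam(s); r=Rm.T; p,_=cv2.projectPoints(np.array(P,float).reshape(-1,3),cv2.Rodrigues(r)[0],-r@o,K,D); return p[:,0]
def tri(pairs):
    A=np.zeros((3,3));b=np.zeros(3)
    for s,px in pairs:
        o,d=ray(s,px); d/=np.linalg.norm(d); M=np.eye(3)-np.outer(d,d); A+=M;b+=M@o
    return np.linalg.solve(A,b)
def crop(fn,x0,y0,x1,y1,k,out):
    im=cv2.imread('pics/'+fn+'.png')[y0:y1,x0:x1]; cv2.imwrite('pics/'+out+'.png',cv2.resize(im,None,fx=k,fy=k,interpolation=cv2.INTER_CUBIC))
E
python3 - <<'E'
from h import *
for n in('scene','top'):
    s=snap(n,n+'0'); print({k:v for k,v in s.items() if k!='img'})
print(manip.sense(), manip.tip_extent)
E
```

```text
pics
{'vertical_fov': 45.449840057891784, 'cx': 313.2100378853704, 'cy': 240.28503719881155, 'D': array([-0.07102632,  0.        ,  0.        ,  0.        ,  0.        ]), 'origin': array([1.41708545, 0.53751783, 1.38397423]), 'orientation': array([ 0.45416828,  0.82956591, -0.28723772, -0.15180929])}
{'vertical_fov': 47.60107009545025, 'cx': 315.2376675777407, 'cy': 238.7389498616664, 'D': array([-0.06332125,  0.        ,  0.        ,  0.        ,  0.        ]), 'origin': array([0.4825729 , 0.01491435, 1.33168771]), 'orientation': array([-0.69945302,  0.71320984, -0.03728439,  0.02659091])}
{'t': 0.1, 'q': array([ 1.12749643e+00,  5.28390863e-01,  1.43379685e+00,  3.44147368e-06,
        1.18138861e+00, -1.78488805e-01]), 'qd': array([ 0.0006361 , -0.00050833, -0.00074047, -0.00076387,  0.00094166,
        0.00169431]), 'tau': array([-1.45358490e-04, -4.43303418e+01, -1.78584981e+01, -2.28305253e-04,
        3.88798333e-03, -1.96461923e-05]), 'tcp_pos': array([0.1632658 , 0.60263918, 0.23841339]), 'tool_rot': array([ 7.94269153e-01,  6.07565247e-01, -8.82982951e-04,  4.51750747e-04]), 'force': array([0.11563177, 0.71883103, 0.07504305]), 'ft_torque': array([-0.00951166,  0.00856242,  0.05102777]), 'finger_gap': 1.0000268124138132} 0.008
```

View pics/scene0.png

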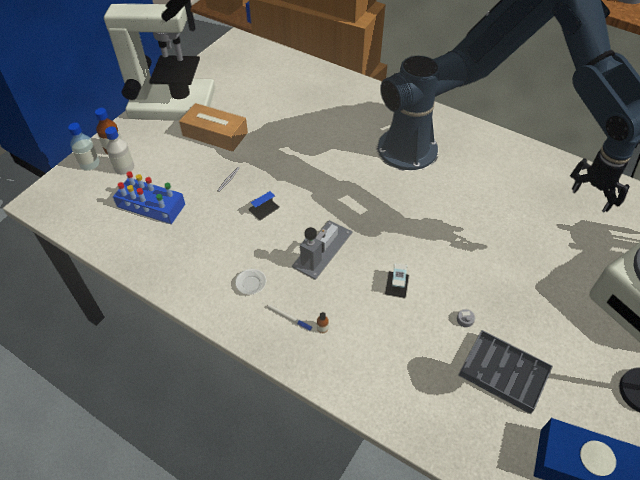

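View pics/top0.png

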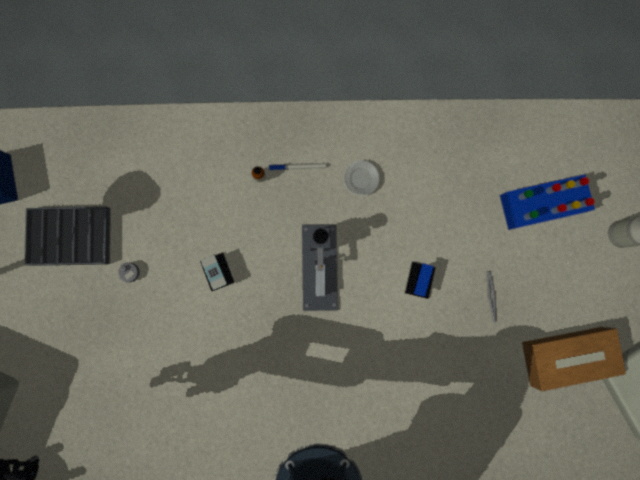

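Scene view: the stage is at about (322,247), the chamber on its rest at (398,280), and the blue plate at (264,204). Top view: the stage is at (320,265) with its knob at (320,236), the chamber at (215,271), and the blue plate at (421,280). Next I'll enlarge these.

```bash
python3 - <<'E'
from h import *
crop('top0',190,240,250,300,10,'c1')
crop('top0',290,215,350,320,5.7,'c2')
crop('scene0',375,255,420,305,12,'c3')
crop('scene0',285,215,360,285,8,'c4')
E
```

```text
(no output)
```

View pics/c1.png

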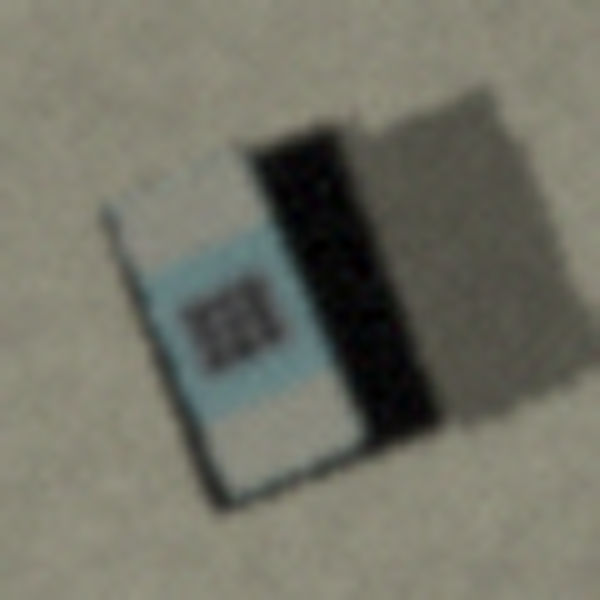

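View pics/c2.png

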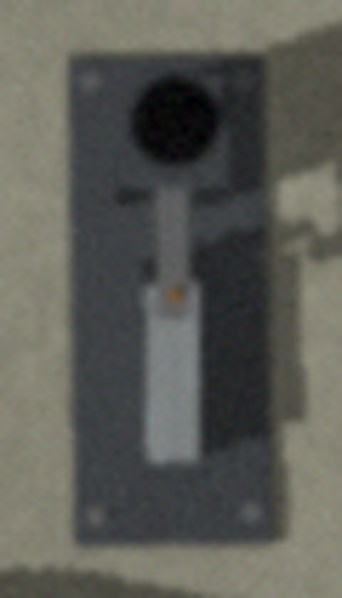

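View pics/c3.png

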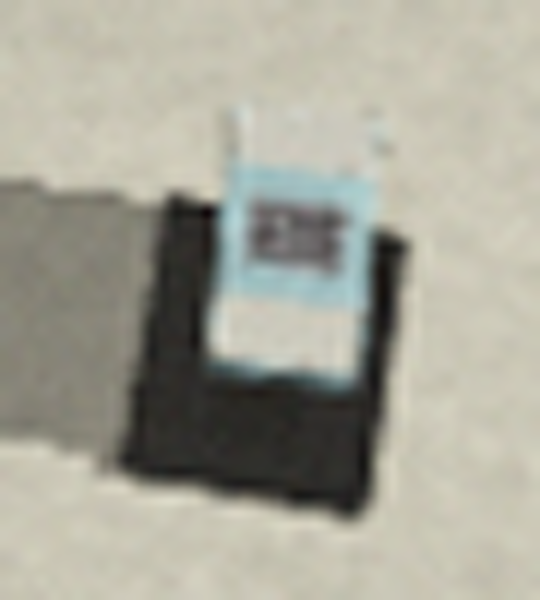

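View pics/c4.png

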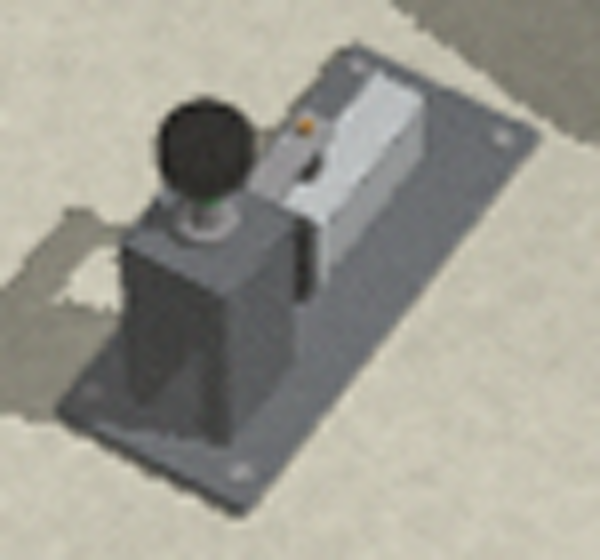

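```bash
python3 - <<'E'
from h import *
t=load('top0'); s=load('scene0')
p=lambda x0,y0,k,X,Y:(x0+(X+.5)/k-.5,y0+(Y+.5)/k-.5)
def ln(a,b): d=b-a; return np.hypot(*d[:2])*1e3, np.degrees(np.arctan2(d[1],d[0]))
C=[atz(t,p(190,240,10,*q),.052) for q in[(105,210),(245,150),(365,440),(232,497)]]
print('chamber',np.mean(C,0),ln(C[3],C[0]),ln(C[2],C[1]),ln(C[3],C[2]),ln(C[0],C[1]))
print('grid',atz(t,p(190,240,10,236,324),.052))
S=[atz(s,p(375,255,12,*q),.052) for q in[(235,105),(378,115),(360,372),(208,358)]]
print('scene ch',np.mean(S,0),ln(S[3],S[0]),ln(S[2],S[1]),ln(S[3],S[2])); print('grid',atz(s,p(375,255,12,298,235),.052))
a=lambda X,Y,z:atz(t,p(290,215,5.7,X,Y),z)
B=[a(68,53,.008),a(267,53,.008),a(283,540,.008),a(77,542,.008)]
print('base',np.mean(B,0),ln(B[3],B[0]),ln(B[2],B[1]),ln(B[0],B[1]),ln(B[3],B[2]))
print('base corners',np.array(B))
b=lambda X,Y,z:atz(s,p(285,215,8,X,Y),z)
B2=[b(60,412,.008),b(238,515,.008),b(540,135,.008),b(350,45,.008)]
print('base sc',np.array(B2),ln(B2[1],B2[2]),ln(B2[0],B2[3]),ln(B2[0],B2[1]))
K1=a(175,120,.152);print('knob',K1, 'scene',b(207,138,.152), 'tri',tri([(t,p(290,215,5.7,175,120)),(s,p(285,215,8,207,140))]))
N=[a(147,462,.045),a(200,462,.045)];print('seat near',N)
print('arm tip',a(163,315,.086),a(186,315,.086),'arm other',a(160,190,.086),a(187,190,.086))
print('seat sc near',b(378,68,.045),b(425,100,.045))
print('seat sc far',b(320,218,.045))
E
```

```text
chamber [0.52457913 0.23551791 0.052     ] (np.float64(74.02044862006466), np.float64(23.594671092768913)) (np.float64(74.04690620957538), np.float64(22.09179693174956)) (np.float64(33.785638250404915), np.float64(-67.82383128913695)) (np.float64(35.72708759921147), np.float64(-67.74515174387675))
grid [0.52456534 0.23565058 0.052     ]
scene ch [0.52343824 0.23573734 0.052     ] (np.float64(73.05062462101148), np.float64(-157.03211458436203)) (np.float64(73.83710069311692), np.float64(-156.0732049506156)) (np.float64(35.14296887397824), np.float64(115.98887461650041))
grid [0.52291677 0.2361528  0.052     ]
base [ 0.53449644 -0.01673713  0.008     ] (np.float64(208.65257247589642), np.float64(0.01584686843995793)) (np.float64(208.06563261825843), np.float64(0.5313771983033322)) (np.float64(85.5341451781558), np.float64(-91.05495252502622)) (np.float64(87.39705187007272), np.float64(-90.64177373795357))
base corners [[ 0.63946115  0.02651952  0.008     ]
 [ 0.63788635 -0.05900012  0.008     ]
 [ 0.42982966 -0.06092975  0.008     ]
 [ 0.43080858  0.02646182  0.008     ]]
base sc [[ 0.
[... 188 characters left out ...]
float64(179.20108719557368)) (np.float64(206.49107043204987), np.float64(-179.2411887505901)) (np.float64(79.99381792117042), np.float64(87.6450786879707))
knob [ 0.59586484 -0.01516356  0.152     ] scene [ 0.59550505 -0.0138524   0.152     ] tri [ 0.59565576 -0.01459419  0.15066064]
seat near [array([ 0.46450601, -0.00336261,  0.045     ]), array([ 0.46405868, -0.0252531 ,  0.045     ])]
arm tip [ 0.52368602 -0.01038432  0.086     ] [ 0.52350402 -0.01961638  0.086     ] arm other [ 0.57400063 -0.01021148  0.086     ] [ 0.57379301 -0.02108669  0.086     ]
seat sc near [ 0.46089895 -0.02549545  0.045     ] [ 0.46474919 -0.00232426  0.045     ]
seat sc far [ 0.53360245 -0.00586711  0.045     ]
```

```bash
cat >> h.py <<'E'
def go(x,y,z,yaw):
    """tool-axis shift (mm) and turn deg to reach world pos with jaw axis yaw (deg)"""
    s=manip.sense(); Rm=R.from_quat(s['tool_rot']).as_matrix()
    d=Rm.T@(np.array([x,y,z])-s['tcp_pos']); cur=np.degrees(np.arctan2(Rm[1,0],Rm[0,0]))
    print('t',s['t'],'pos',s['tcp_pos'].round(4),'yaw',cur.round(2),'tilt',Rm[:,2].round(4),'gap',round(s['finger_gap'],3),'F',s['force'].round(2))
    print('shift mm',(d*1e3).round(2),'turn',round(cur-yaw,2))
E
python3 -c "
from h import *
go(.5164,.2327,.15,113)"
```

```text
t 0.1 pos [0.1633 0.6026 0.2384] yaw 74.83 tilt [-9.0e-04 -1.8e-03 -1.0e+00] gap 1.0 F [0.12 0.72 0.08]
shift mm [-264.45  437.68   88.77] turn -38.17
```

>>> move_arm --deltas '[[[-0.005, 0.009, 0.002, -1], [-0.016, 0.026, 0.005, -2], [-0.032, 0.052, 0.01, -5], [-0.05, 0.082, 0.016, -7], [-0.068, 0.112, 0.022, -10], [-0.086, 0.142, 0.028, -12], [-0.104, 0.172, 0.034, -15], [-0.122, 0.202, 0.041, -18], [-0.14, 0.232, 0.047, -20], [-0.158, 0.262, 0.053, -23], [-0.176, 0.292, 0.059, -25], [-0.194, 0.322, 0.065, -28], [-0.212, 0.352, 0.071, -31], [-0.23, 0.382, 0.077, -33], [-0.245, 0.406, 0.082, -35], [-0.256, 0.424, 0.086, -37], [-0.262, 0.434, 0.088, -38], [-0.2645, 0.4377, 0.0888, -38.2], [-0.2645, 0.4377, 0.0888, -38.2], [-0.2645, 0.4377, 0.0888, -38.2]]]' --gripper 0.8 --squeeze 25

```text
t: 1.77
tcp_pos: [0.5157, 0.2329, 0.1497]
tool_rot: [0.552, 0.834, -0.001, -0.0]
force: [0.5, -0.4, -1.1]
finger_gap: 0.801
```

```bash
python3 - <<'E'
from h import *
go(.5164,.2327,.0375,113)
snap('top','top1'); snap('scene','scene1'); crop('top1',170,220,270,320,6,'d1'); crop('scene1',350,215,450,315,6,'d2')
E
```

```text
t 1.7667 pos [0.5157 0.2329 0.1497] yaw 113.0 tilt [-0.0021 -0.0017 -1.    ] gap 0.801 F [ 0.45 -0.36 -1.05]
shift mm [ -0.36   0.88 112.23] turn -0.0
```

View pics/d1.png

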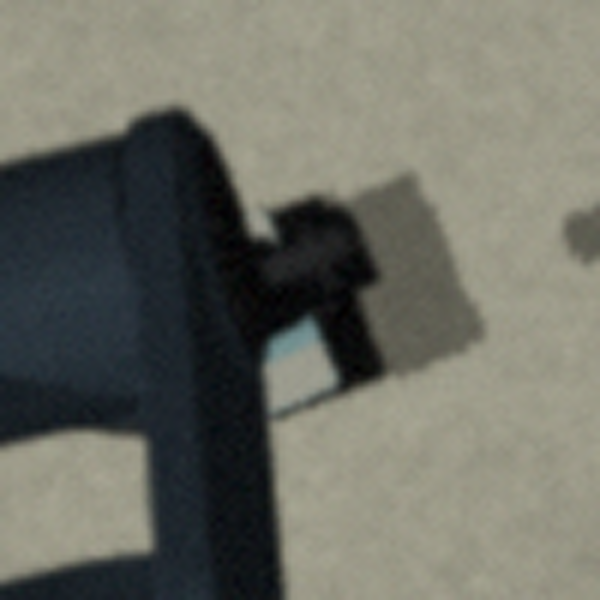

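View pics/d2.png

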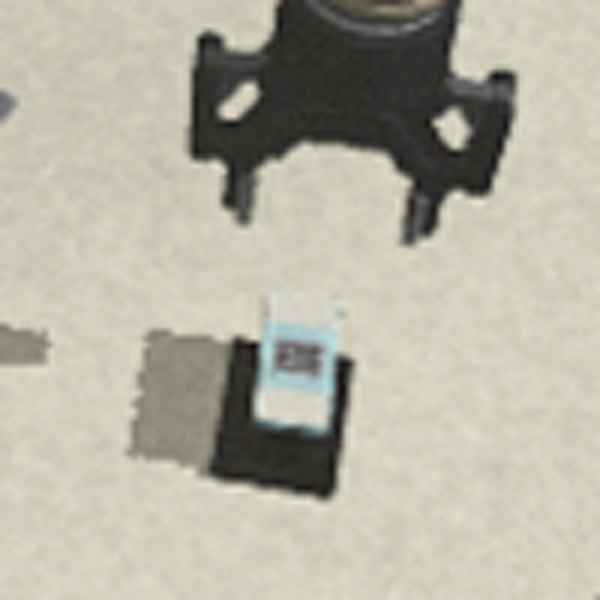

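The fingers straddle the glass (tips at about (238,220) and (410,240) in the crop). I'll check the tips' midpoint against the projection.

```bash
python3 - <<'E'
from h import *
s=load('scene1')
a=np.radians(113); u=np.array([np.cos(a),np.sin(a),0])
for z in(.142,.152):
    print(z,[(6*(proj(s,np.array([.5157,.2329,z])+k*u*.034)[0]-[350,215])).round(0) for k in(-1,0,1)])
E
```

```text
0.142 [array([244., 217.]), array([319., 227.]), array([395., 237.])]
0.152 [array([246., 204.]), array([322., 214.]), array([398., 223.])]
```

>>> move_arm --deltas '[[[0, 0.001, 0.01, 0], [0, 0.001, 0.025, 0], [0, 0.001, 0.04, 0], [0, 0.001, 0.055, 0], [0, 0.001, 0.07, 0], [0, 0.001, 0.082, 0], [0, 0.001, 0.092, 0], [0, 0.001, 0.1, 0], [0, 0.001, 0.106, 0], [0, 0.001, 0.11, 0], [0, 0.001, 0.112, 0], [0, 0.001, 0.112, 0], [0, 0.001, 0.112, 0]]]'

```text
t: 2.95
tcp_pos: [0.5165, 0.2337, 0.0384]
tool_rot: [0.551, 0.834, -0.001, 0.0]
force: [-0.0, -0.4, 0.8]
finger_gap: 0.802
```

```bash
python3 - <<'E'
from h import *
go(.5164,.2327,.0375,113)
snap('scene','scene2'); crop('scene2',350,215,450,315,6,'d3')
E
```

```text
t 2.95 pos [0.5165 0.2337 0.0384] yaw 113.08 tilt [-8.0e-04 -1.5e-03 -1.0e+00] gap 0.802 F [-0.03 -0.42  0.83]
shift mm [-0.85 -0.49  0.87] turn 0.08
```

View pics/d3.png

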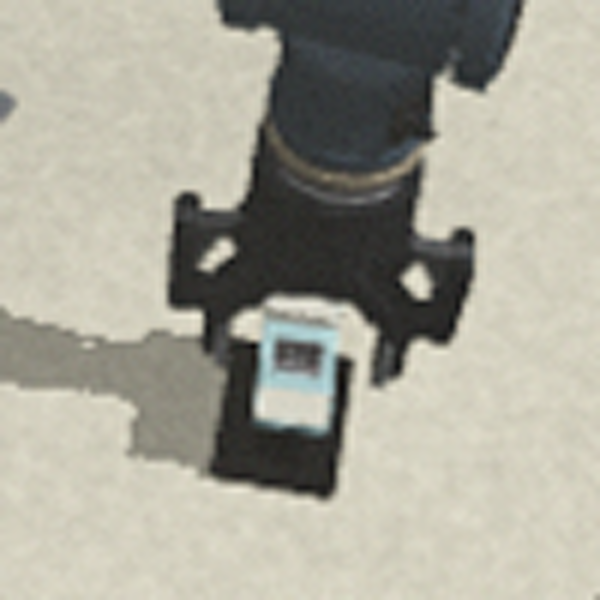

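The fingers are on both sides of the glass, and the gripper is roughly centred on it. Closing.

>>> move_arm --deltas '[[[-0.0005, 0, 0.001, 0], [-0.0005, 0, 0.001, 0], [-0.0005, 0, 0.001, 0], [-0.0005, 0, 0.001, 0], [-0.0005, 0, 0.001, 0], [-0.0005, 0, 0.001, 0], [-0.0005, 0, 0.001, 0], [-0.0005, 0, 0.001, 0], [-0.0005, 0, 0.001, 0], [-0.0005, 0, 0.001, 0], [-0.0005, 0, 0.001, 0], [-0.0005, 0, 0.001, 0], [-0.0005, 0, 0.001, 0], [-0.0005, 0, 0.001, 0]]]' --gripper 0.0 --squeeze 25

```text
t: 4.17
tcp_pos: [0.5171, 0.2333, 0.038]
tool_rot: [0.551, 0.834, -0.001, 0.0]
force: [-0.1, 0.0, 4.6]
finger_gap: 0.402
```

>>> move_arm --deltas '[[[0, 0, -0.002, 0], [0, 0, -0.006, 0], [0, 0, -0.013, 0], [0, 0, -0.022, 0], [0, 0, -0.032, 0], [0, 0, -0.042, 0], [0, 0, -0.052, 0], [0, 0, -0.062, 0], [0, 0, -0.072, 0], [0, 0, -0.08, 0], [0, 0, -0.086, 0], [0, 0, -0.09, 0], [0, 0, -0.09, 0]]]'

```text
t: 5.25
tcp_pos: [0.5175, 0.2335, 0.1289]
tool_rot: [0.551, 0.834, 0.0, 0.001]
force: [0.4, 0.8, -0.3]
finger_gap: 0.402
```

```bash
python3 - <<'E'
from h import *
go(.44,-.0147,.125,90)
snap('scene','scene3'); crop('scene3',350,185,450,285,6,'d4')
E
```

```text
t 5.25 pos [0.5175 0.2335 0.1289] yaw 113.08 tilt [ 0.0018 -0.001  -1.    ] gap 0.402 F [ 0.39  0.81 -0.26]
shift mm [-197.93 -168.61    4.02] turn 23.08
```

View pics/d4.png

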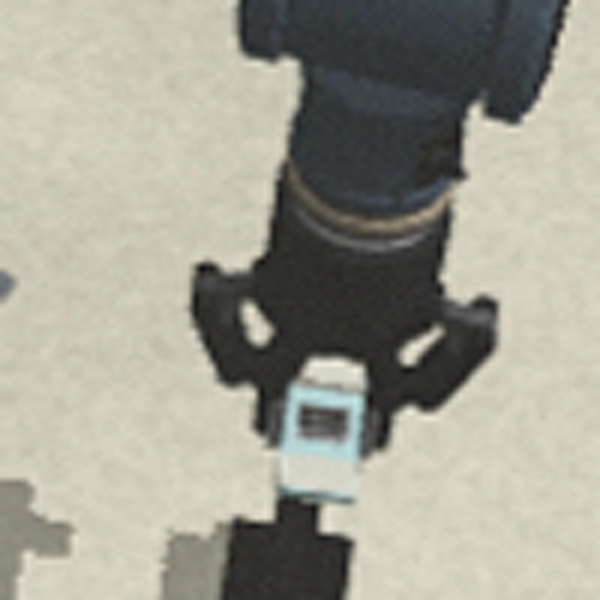

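>>> move_arm --deltas '[[[-0.003, -0.003, 0, 0], [-0.01, -0.009, 0, 1], [-0.021, -0.018, 0, 3], [-0.034, -0.029, 0, 4], [-0.047, -0.04, 0, 6], [-0.06, -0.051, 0, 7], [-0.073, -0.062, 0, 9], [-0.086, -0.073, 0, 10], [-0.099, -0.084, 0, 12], [-0.112, -0.095, 0, 13], [-0.125, -0.107, 0, 15], [-0.138, -0.118, 0, 16], [-0.151, -0.129, 0, 18], [-0.164, -0.14, 0, 19], [-0.176, -0.15, 0.002, 20.5], [-0.186, -0.158, 0.003, 22], [-0.193, -0.164, 0.004, 22.6], [-0.197, -0.168, 0.004, 23], [-0.198, -0.1686, 0.004, 23.1], [-0.198, -0.1686, 0.004, 23.1]]]'

```text
t: 6.97
tcp_pos: [0.4394, -0.0151, 0.1245]
tool_rot: [0.708, 0.707, -0.0, 0.001]
force: [0.5, 0.7, -1.0]
finger_gap: 0.402
```

```bash
python3 - <<'E'
from h import *
snap('scene','scene4'); snap('top','top4'); go(.44,-.0147,.043,90)
crop('scene4',285,185,385,285,6,'d5');crop('top4',280,200,380,320,5,'d6')
s=load('scene3')
g=atz(s,(350+323.5/6-.5,185+421.5/6-.5),.1429); print('grid s3',g, R.from_euler('z',-23.08,degrees=True).apply(g-[.5175,.2335,0]))
E
```

```text
t 7.0667 pos [ 0.4398 -0.0146  0.1246] yaw 90.0 tilt [ 9.0e-04 -1.2e-03 -1.0e+00] gap 0.403 F [ 0.04  0.55 -0.81]
shift mm [-3.000e-02  1.500e-01  8.158e+01] turn -0.0
grid s3 [0.52183855 0.23658866 0.1429    ] [0.0052021  0.00114066 0.1429    ]
```

View pics/d5.png

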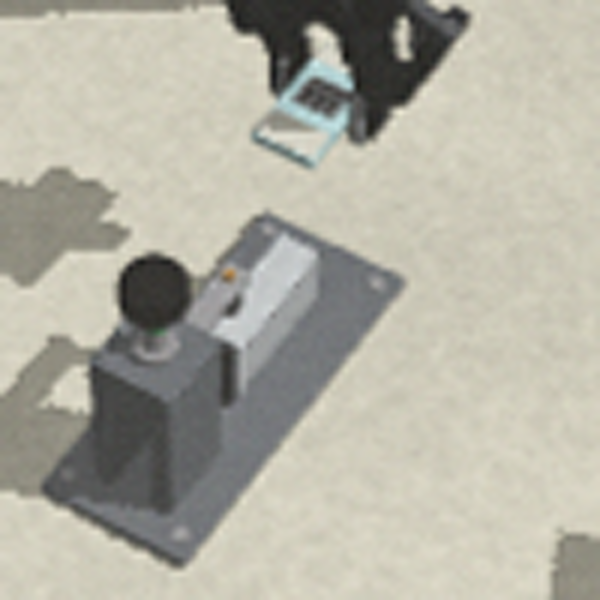

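View pics/d6.png

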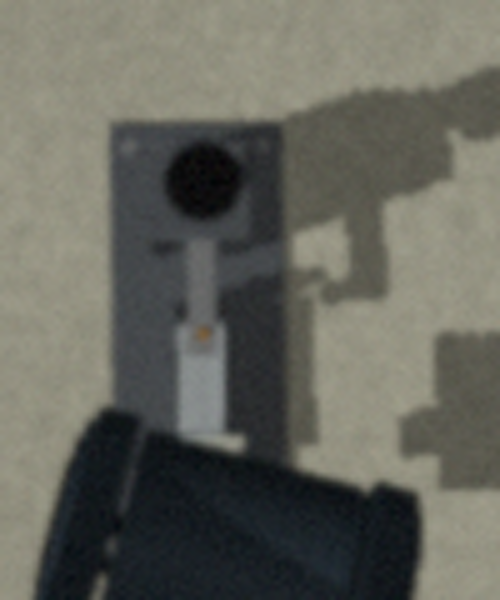

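```bash
python3 - <<'E'
from h import *
s=load('scene4')
f=lambda X,Y,z:atz(s,(285+(X+.5)/6-.5,185+(Y+.5)/6-.5),z)
for q in[(322,97),(253,130),(313,160)]: print(f(*q,.1386)-[.4398,-.0146,0])
print('stop/collar', f(153,345,.106))
crop('scene4',320,185,360,225,14,'d7'); crop('scene4',300,220,340,260,14,'d8')
E
```

```text
[6.10364612e-03 6.93568038e-05 1.38600000e-01]
[ 0.04208216 -0.01694926  0.1386    ]
[0.04292033 0.01735957 0.1386    ]
stop/collar [ 0.59653369 -0.0150806   0.106     ]
```

View pics/d7.png

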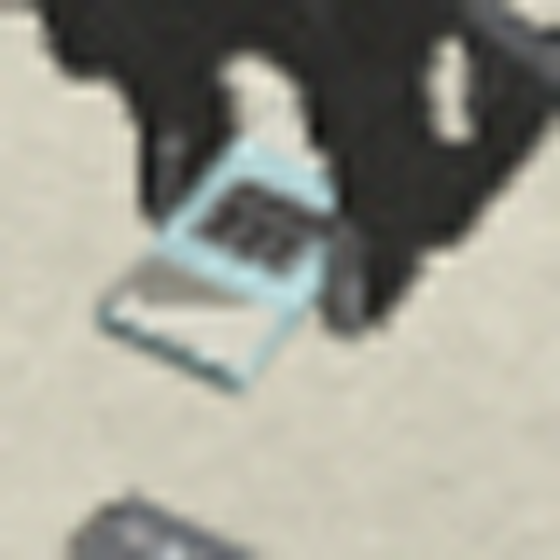

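View pics/d8.png

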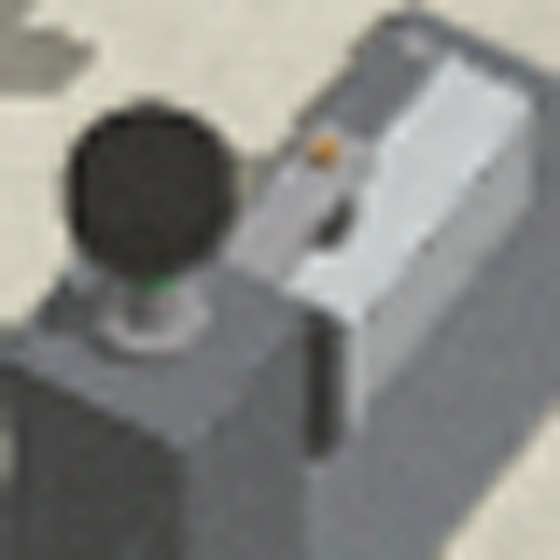

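>>> move_arm --deltas '[[[0, 0, 0.005, 0], [0, 0, 0.015, 0], [0, 0, 0.027, 0], [0, 0, 0.039, 0], [0, 0, 0.051, 0], [0, 0, 0.062, 0], [0, 0, 0.07, 0], [0, 0, 0.076, 0], [0, 0, 0.08, 0], [0, 0, 0.0815, 0], [0, 0, 0.0815, 0], [0, 0, 0.0815, 0]]]'

```text
t: 8.07
tcp_pos: [0.44, -0.0147, 0.0433]
tool_rot: [0.707, 0.707, 0.0, 0.001]
force: [0.7, -0.1, -0.7]
finger_gap: 0.405
```

```bash
python3 - <<'E'
from h import *
snap('scene','scene5'); go(.490,-.0147,.043,90)
crop('scene5',295,205,355,265,10,'e1')
E
```

```text
t 8.1167 pos [ 0.4401 -0.0147  0.0434] yaw 90.0 tilt [ 0.0018 -0.0014 -1.    ] gap 0.404 F [-0.35 -0.55 -1.45]
shift mm [4.000e-02 4.989e+01 5.000e-01] turn -0.0
```

View pics/e1.png

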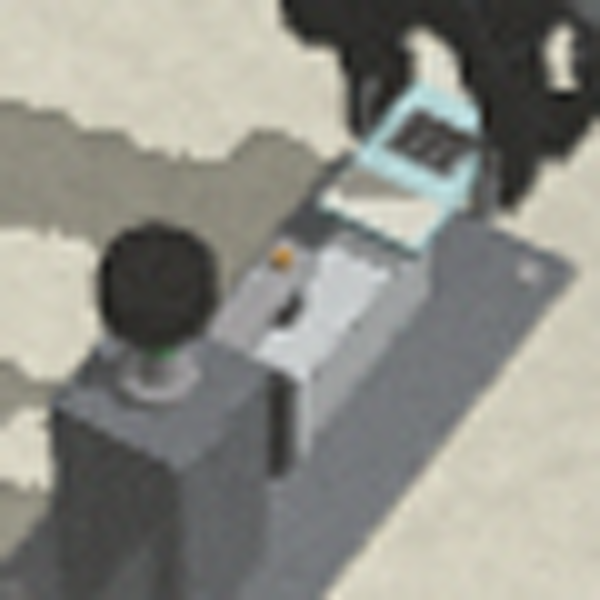

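The chamber sits level just above the near end of the seat and is centred across it. Sliding in.

>>> move_arm --deltas '[[[0, 0.002, 0, 0], [0, 0.005, 0, 0], [0, 0.009, 0, 0], [0, 0.014, 0, 0], [0, 0.019, 0, 0], [0, 0.024, 0, 0], [0, 0.029, 0, 0], [0, 0.034, 0, 0], [0, 0.039, 0, 0], [0, 0.043, 0, 0], [0, 0.046, 0, 0], [0, 0.049, 0, 0], [0, 0.05, 0, 0], [0, 0.05, 0, 0], [0, 0.05, 0, 0]]]'

```text
t: 9.37
tcp_pos: [0.4898, -0.0147, 0.0435]
tool_rot: [0.707, 0.707, -0.0, 0.001]
force: [0.4, -0.8, -1.2]
finger_gap: 0.407
```

```bash
python3 - <<'E'
from h import *
snap('scene','scene6'); go(.495,-.0147,.039,90)
crop('scene6',295,205,355,265,10,'e2')
E
```

```text
t 9.4167 pos [ 0.4897 -0.0146  0.0435] yaw 90.0 tilt [ 0.0011 -0.0012 -1.    ] gap 0.403 F [ 0.37  0.35 -0.07]
shift mm [-0.05  5.29  4.47] turn -0.0
```

View pics/e2.png

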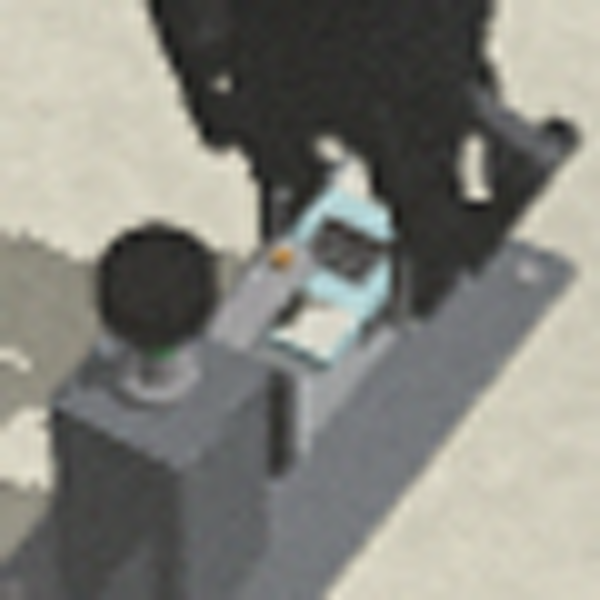

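```bash
python3 - <<'E'
from h import *
crop('scene6',318,230,343,255,24,'e3')
s=load('scene6')
f=lambda X,Y,z:atz(s,(295+(X+.5)/10-.5,205+(Y+.5)/10-.5),z)
print('front corner',f(323,362,.0575),'grid',f(350,247,.0575),'stop corner',f(298,380,.052))
for dx in(0,.003): print(10*(proj(s,[[.5005+.041,-.0145+w,.052] for w in(-.0175,0,.011,.0175)])-[295,205]))
E
```

```text
front corner [0.53492105 0.00277617 0.0575    ] grid [ 0.49379897 -0.01338488  0.0575    ] stop corner [ 0.54087661 -0.00209827  0.052     ]
[[206.60682482 334.01062565]
 [256.67673999 359.0605101 ]
 [288.32849311 374.89604027]
 [307.09703338 384.28611433]]
[[206.60682482 334.01062565]
 [256.67673999 359.0605101 ]
 [288.32849311 374.89604027]
 [307.09703338 384.28611433]]
```

View pics/e3.png

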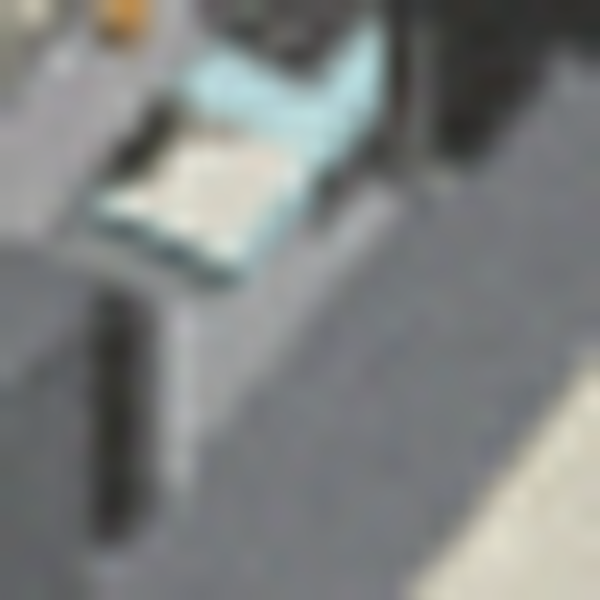

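>>> move_arm --deltas '[[[0, 0.001, 0, 0], [0, 0.003, 0, 0], [0, 0.0045, 0, 0], [0, 0.0055, 0, 0], [0, 0.0055, 0, 0], [0, 0.0055, 0.0015, 0], [0, 0.0055, 0.003, 0], [0, 0.0055, 0.004, 0], [0, 0.0055, 0.0045, 0], [0, 0.0055, 0.0045, 0], [0, 0.0055, 0.0045, 0]]]'

```text
t: 10.33
tcp_pos: [0.4951, -0.0146, 0.0389]
tool_rot: [0.707, 0.707, -0.0, 0.001]
force: [0.3, 0.1, -0.1]
finger_gap: 0.402
```

```bash
python3 - <<'E'
from h import *
snap('scene','scene7'); go(.495,-.0147,.038,90)
crop('scene7',318,225,343,255,20,'e4')
s=load('scene7');print(20*(proj(s,[[.5005+.041,-.0145+w,.052] for w in(-.0175,0,.011,.0175)])-[318,225]))
E
```

```text
t 10.3833 pos [ 0.4952 -0.0147  0.039 ] yaw 89.99 tilt [ 0.0011 -0.0012 -1.    ] gap 0.405 F [ 0.22  0.17 -0.77]
shift mm [-0.04 -0.21  0.96] turn -0.01
[[-46.78635037 268.02125129]
 [ 53.35347998 318.1210202 ]
 [116.65698621 349.79208055]
 [154.19406676 368.57222866]]
```

View pics/e4.png

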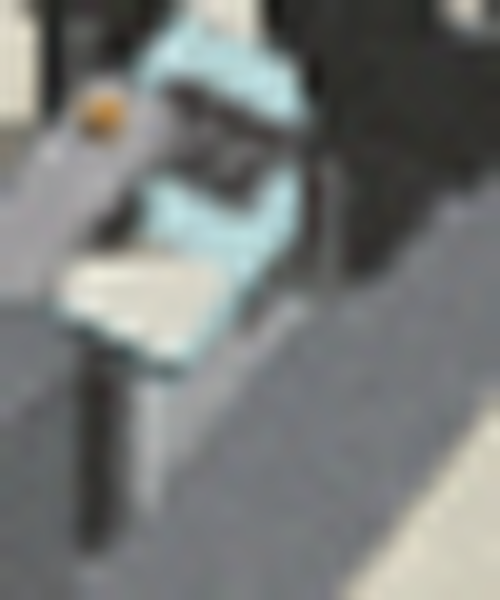

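```bash
python3 - <<'E'
from h import *
s=load('scene7')
f=lambda X,Y,z:atz(s,(318+(X+.5)/20-.5,225+(Y+.5)/20-.5),z)
print(f(186,362,.053),f(180,380,.046),f(57,305,.053))
c=.501;y=-.0147
for cx in(.5005,.503): print(20*(proj(s,[[cx+.038,y+.0175,.053],[cx+.038,y+.0175,.046],[cx+.038,y-.0175,.053]])-[318,225]))
print('post far vertical edge',20*(proj(s,[[.5005+.037,y+.011,.045],[.5005+.037,y+.011,.008]])-[318,225]))
E
```

```text
[0.53788157 0.00458712 0.053     ] [0.53657366 0.00281044 0.046     ] [ 0.53905309 -0.01706972  0.053     ]
[[163.93308804 350.15524382]
 [163.51218991 379.2267465 ]
 [-37.01785463 249.78123368]]
[[154.90098241 361.5503748 ]
 [154.50927468 390.60666124]
 [-46.13964771 261.0207316 ]]
post far vertical edge [[129.66422027 360.10964321]
 [128.06109136 510.68105746]]
```

Measured against the post's far edge in the same image, the chamber is within about 1 mm of the centred position. I'll set it down.

>>> move_arm --deltas '[[[0, 0, 0.0005, 0], [0, 0, 0.001, 0], [0, 0, 0.0013, 0], [0, 0, 0.0013, 0], [0, 0, 0.0013, 0]]]'

```text
t: 10.8
tcp_pos: [0.4953, -0.0147, 0.038]
tool_rot: [0.707, 0.707, 0.0, 0.001]
force: [-1.0, 0.1, 4.1]
finger_gap: 0.403
```

>>> move_arm --deltas '[[[0, 0, 0, 0], [0, 0, 0, 0], [0, 0, 0, 0], [0, 0, 0, 0], [0, 0, 0, 0], [0, 0, 0, 0], [0, 0, 0, 0], [0, 0, 0, 0], [0, 0, 0, 0], [0, 0, 0, 0]]]' --gripper 0.8

```text
t: 11.63
tcp_pos: [0.4952, -0.0147, 0.0379]
tool_rot: [0.707, 0.707, 0.0, 0.001]
force: [-0.2, 0.3, -0.3]
finger_gap: 0.8
```

```bash
python3 - <<'E'
from h import *
snap('scene','scene8'); go(.455,-.0147,.038,90)
crop('scene8',295,205,355,265,10,'e5')
E
```

```text
t 11.6833 pos [ 0.4952 -0.0147  0.0379] yaw 90.0 tilt [ 0.0013 -0.0013 -1.    ] gap 0.803 F [ 0.36  0.78 -0.03]
shift mm [ -0.05 -40.24  -0.12] turn -0.0
```

View pics/e5.png

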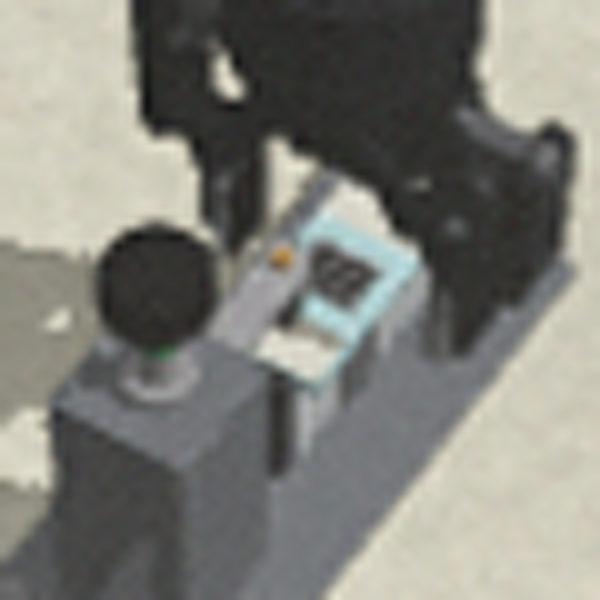

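The glass is released and the fingers are clear on both sides. Going straight up, then shutting the fingers.

>>> move_arm --deltas '[[[0, 0, -0.002, 0], [0, 0, -0.007, 0], [0, 0, -0.015, 0], [0, 0, -0.025, 0], [0, 0, -0.037, 0], [0, 0, -0.05, 0], [0, 0, -0.063, 0], [0, 0, -0.076, 0], [0, 0, -0.09, 0], [0, 0, -0.104, 0], [0, 0, -0.118, 0], [0, 0, -0.131, 0], [0, 0, -0.143, 0], [0, 0, -0.153, 0], [0, 0, -0.16, 0], [0, 0, -0.164, 0], [0, 0, -0.165, 0]]]'

```text
t: 13.1
tcp_pos: [0.4953, -0.0145, 0.2041]
tool_rot: [0.707, 0.707, 0.001, 0.002]
force: [-0.7, -0.4, -0.2]
finger_gap: 0.803
```

>>> move_arm --deltas '[[[0, 0.003, 0, 0], [0, 0.009, 0, 0], [0, 0.017, 0, 0], [0, 0.026, 0, 0], [0, 0.036, 0, 0], [0, 0.046, 0, 0], [0, 0.056, 0, 0], [0, 0.066, 0, 0], [0, 0.076, 0, 0], [0, 0.085, 0, 0], [0, 0.092, 0, 0], [0, 0.097, 0, 0], [0, 0.1, 0, 0], [0, 0.1005, 0, 0], [0, 0.1005, 0, 0]]]' --gripper 0

```text
t: 14.35
tcp_pos: [0.5956, -0.0144, 0.2043]
tool_rot: [0.707, 0.707, 0.0, 0.002]
force: [-0.9, -0.5, 0.1]
finger_gap: -0.003
```

```bash
python3 - <<'E'
from h import *
snap('scene','scene9'); snap('top','top9'); go(.5957,-.0146,.166,90)
crop('scene9',285,185,365,265,7.5,'f1'); crop('top9',280,200,360,310,5.4,'f2')
E
```

```text
t 14.45 pos [ 0.5953 -0.0144  0.2044] yaw 90.0 tilt [ 0.0025 -0.0016 -1.    ] gap -0.001 F [ 0.19  0.08 -1.05]
shift mm [-0.11  0.33 38.38] turn -0.0
```

View pics/f1.png

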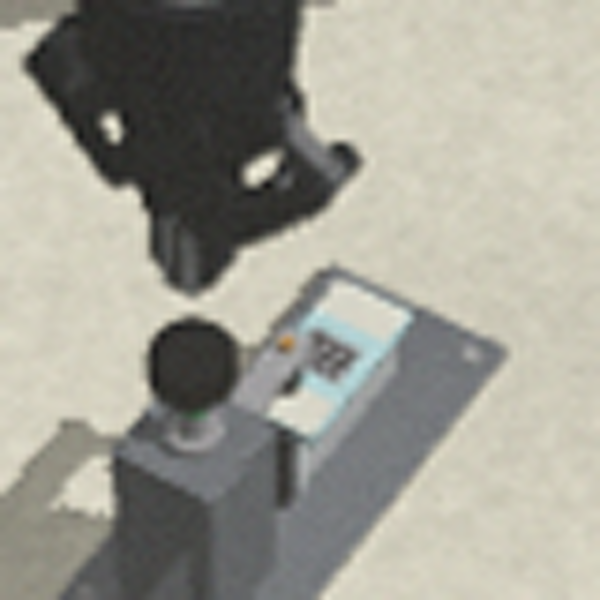

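View pics/f2.png

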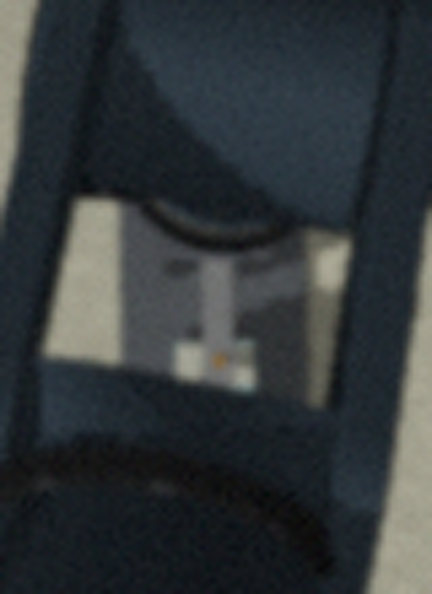

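Scene view: the glass lies squarely on the seat, with its far end under the foot beside the stop. The shut tips (190,290) are above the knob (192,360).

>>> move_arm --deltas '[[[0, 0, 0.003, 0], [0, 0, 0.009, 0], [0, 0, 0.017, 0], [0, 0, 0.025, 0], [0, 0, 0.032, 0], [0, 0, 0.037, 0], [0, 0, 0.04, 0], [0, 0, 0.0415, 0], [0, 0, 0.042, 0], [0, 0, 0.042, 0], [0, 0, 0.042, 0]]]'

```text
t: 15.37
tcp_pos: [0.5956, -0.0145, 0.1627]
tool_rot: [0.707, 0.707, 0.001, 0.002]
force: [-0.4, -0.5, 0.1]
finger_gap: -0.002
```

```bash
python3 - <<'E'
from h import *
go(.5957,-.0146,.160,90)
snap('scene','scene10');crop('scene10',295,205,345,255,12,'f3')
E
```

```text
t 15.3667 pos [ 0.5956 -0.0145  0.1627] yaw 90.0 tilt [ 0.0032 -0.0018 -1.    ] gap -0.002 F [-0.36 -0.53  0.15]
shift mm [-0.07  0.04  2.69] turn -0.0
```

View pics/f3.png

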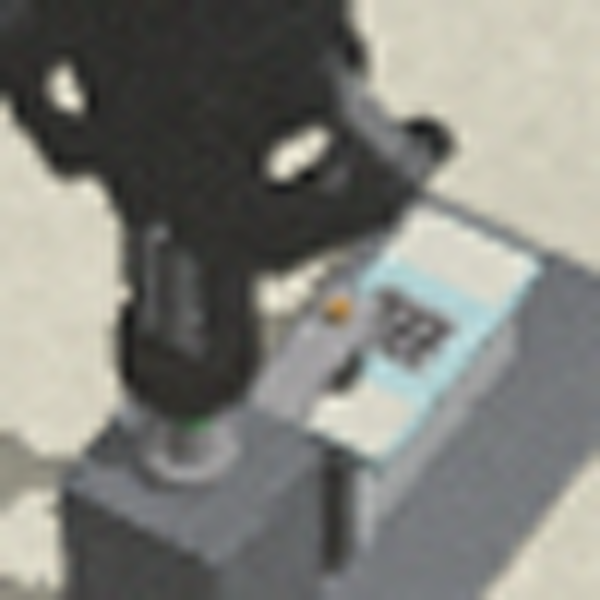

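>>> move_arm --deltas '[[[0, 0, 0.0015, 0], [0, 0, 0.0015, 0], [0, 0, 0.0015, 0]]]'

```text
t: 15.67
tcp_pos: [0.5957, -0.0145, 0.1614]
tool_rot: [0.707, 0.707, 0.001, 0.002]
force: [0.1, 0.2, -0.0]
finger_gap: -0.004
```

>>> move_arm --deltas '[[[0, 0, 0.001, 0], [0, 0, 0.001, 0], [0, 0, 0.001, 0]]]'

```text
t: 15.92
tcp_pos: [0.5957, -0.0145, 0.1603]
tool_rot: [0.707, 0.707, 0.001, 0.002]
force: [-0.1, -0.2, -0.1]
finger_gap: 0.003
```

>>> move_arm --deltas '[[[0, 0, 0.001, 0], [0, 0, 0.001, 0], [0, 0, 0.001, 0]]]'

```text
t: 16.17
tcp_pos: [0.5958, -0.0145, 0.1597]
tool_rot: [0.707, 0.707, 0.001, 0.002]
force: [-0.7, -0.6, 3.6]
finger_gap: -0.001
```

>>> move_arm --deltas '[[[0, 0, 0.001, 0], [0, 0, 0.001, 0], [0, 0, 0.001, 0]]]'

```text
t: 16.42
tcp_pos: [0.5958, -0.0146, 0.1588]
tool_rot: [0.707, 0.707, 0.001, 0.002]
force: [-1.4, 0.5, 3.8]
finger_gap: -0.002
```

>>> move_arm --deltas '[[[0, 0, 0.001, 0], [0, 0, 0.001, 0], [0, 0, 0.001, 0]]]'

```text
t: 16.67
tcp_pos: [0.5958, -0.0146, 0.1578]
tool_rot: [0.707, 0.707, 0.001, 0.002]
force: [-0.7, -0.1, 3.3]
finger_gap: 0.001
```

Contact came at TCP z of about 0.160, as expected. The target is z = 0.143, so I'll go most of the way first.

>>> move_arm --deltas '[[[0, 0, 0.001, 0], [0, 0, 0.002, 0], [0, 0, 0.003, 0], [0, 0, 0.004, 0], [0, 0, 0.005, 0], [0, 0, 0.006, 0], [0, 0, 0.007, 0], [0, 0, 0.008, 0], [0, 0, 0.009, 0], [0, 0, 0.01, 0], [0, 0, 0.011, 0], [0, 0, 0.012, 0], [0, 0, 0.0128, 0], [0, 0, 0.0135, 0], [0, 0, 0.0135, 0], [0, 0, 0.0135, 0]]]'

```text
t: 18.0
tcp_pos: [0.5958, -0.0145, 0.1451]
tool_rot: [0.707, 0.707, 0.001, 0.002]
force: [-2.7, 1.0, 9.8]
finger_gap: 0.001
```

```bash
python3 - <<'E'
from h import *
go(.5957,-.0146,.143,90)
snap('scene','scene11');crop('scene11',295,205,345,255,12,'f4')
E
```

```text
t 18.0 pos [ 0.5958 -0.0145  0.1451] yaw 90.01 tilt [ 0.0041 -0.0021 -1.    ] gap 0.001 F [-2.72  1.05  9.77]
shift mm [-0.07 -0.15  2.06] turn 0.01
```

View pics/f4.png

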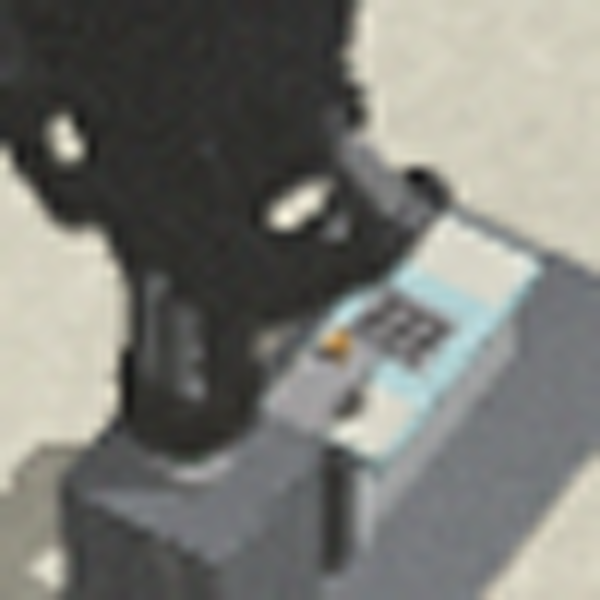

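>>> move_arm --deltas '[[[0, 0, 0.0008, 0], [0, 0, 0.0016, 0], [0, 0, 0.0022, 0], [0, 0, 0.0025, 0], [0, 0, 0.0025, 0], [0, 0, 0.0025, 0], [0, 0, 0.0025, 0], [0, 0, 0.0025, 0]]]'

```text
t: 18.72
tcp_pos: [0.5958, -0.0145, 0.1436]
tool_rot: [0.707, 0.707, 0.001, 0.002]
force: [-2.5, 0.6, 11.2]
finger_gap: 0.002
```

>>> move_arm --deltas '[[[0, 0, 0.0006, 0], [0, 0, 0.0012, 0], [0, 0, 0.0014, 0], [0, 0, 0.0014, 0], [0, 0, 0.0014, 0], [0, 0, 0.0014, 0]]]'

```text
t: 19.22
tcp_pos: [0.5958, -0.0145, 0.1433]
tool_rot: [0.707, 0.707, 0.001, 0.003]
force: [-3.1, -0.4, 11.4]
finger_gap: 0.003
```

```bash
python3 - <<'E'
from h import *
go(.5957,-.0146,.143,90)
snap('scene','scene12');crop('scene12',295,205,345,255,12,'f5')
go(.5957,-.0146,.143,90)
E
```

```text
t 19.2167 pos [ 0.5958 -0.0145  0.1433] yaw 90.02 tilt [ 0.0048 -0.0024 -1.    ] gap 0.003 F [-3.15 -0.43 11.45]
shift mm [-0.08 -0.14  0.35] turn 0.02
t 19.2667 pos [ 0.5958 -0.0145  0.1433] yaw 90.02 tilt [ 0.0049 -0.0024 -1.    ] gap -0.006 F [-2.64  0.75 11.56]
shift mm [-0.09 -0.15  0.34] turn 0.02
```

View pics/f5.png

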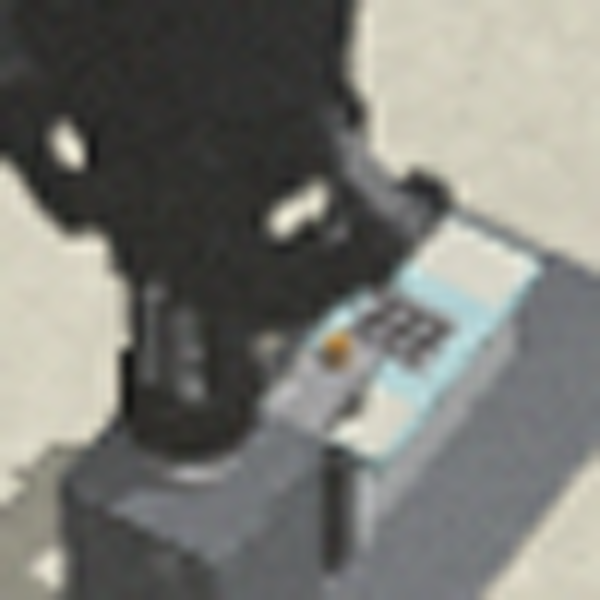

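Travel is about 16.7 to 17.0 mm and the force is 11.4 N, which fits 17 mm. The glass hasn't moved, the foot is on it and the pose is steady, so I'm handing in.

```bash
python3 - <<'E'
from h import *
print(manip.sign_off()); go(.5957,-.0146,.143,90)
E
```

```text
the job is handed in; nothing more can be done
None
the job is handed in; nothing more can be done
```

The glass chamber is on the imaging stage and clamped, and I handed the job in at about 19.3 s with the shut fingertips still holding the knob down.

- **Chamber:** I gripped it at 25 N, slid it in low from the near end of the seat, and let go. Against the post's edge in the scene picture it lies within about 1 mm of centred, roughly 3 mm from the end stop. It did not visibly shift during clamping.
- **Knob:** The fingertips touched it at TCP z of about 0.160 m and finished at 0.1433 m, so the travel is about 16.7 to 17.0 mm. The last force was 11.4 N, against the roughly 11 N you gave for 17 mm. The clamp arm's drop in the picture agrees only roughly, at about 16 ± 1 mm.

- **Green band not seen:** I could not read it directly at the end, because the knob hid it in the scene camera. The travel figure rests on the pose and force readings.
- **Sideways force:** About 3 N remained at the fingertips while pressing.
- **After hand-in:** I have no reading from after the hand-in, because the robot no longer answered.

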